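# Circlip onto the evaporator drive stub

## Task

First set the small round steel dish upright on the bench as a catch tray, straight in front of the end of the drive head's axle stub, its middle about 75 mm out from the stub's end, and let go of it. Then pick up the circlip pliers by their handles, squeeze to spread the ring fully, and slide the spread ring straight over the end of the stub until it surrounds the groove, never letting it close on the stub. Finish while still holding the pliers squeezed, with the spread ring square to the stub, centred on the groove and not hanging on or pressing against the stub; leave the other things on the bench where they are.

Things in the scene. Friction and masses are not known exactly. Their poses are not given: they have to be found in the camera images.
- dish: Small open cylindrical steel dish, 58 mm across, 34 mm high, wall 3 mm, about 90 g, standing loose on the bench. Origin: centre of its underside, z up.
- drive: Grey drive head fixed to the bench: lying housing 104 mm across, motor drum on top (245 mm high). A bare level axle stub, 24 mm diameter, axis 115 mm up, sticks out 40 mm from its black 48 mm collar towards its own -x (the robot's right, within 20 degrees); last 3 mm tapered. Origin: on the bench under the groove, z up, x along the stub towards the housing.
- groove (a point): Middle of the groove, on the stub's axis, 24 mm from the stub's end and 16 mm from the collar face; the groove is 6 mm wide and 20 mm in diameter, the dark band on the stub. Axes as drive.
- stub_end (a point): Centre of the stub's flat end, on its axis, 115 mm above the bench. Axes as drive, so the catch dish belongs at x = -75 mm, y = 0 of this frame, on the bench.
- pliers: Circlip pliers, 160 g, lying level on a wooden rest: black handles to -x, tips to +x (the robot's left, within 20 degrees). A round-wire snap ring (30 mm outside, wire 3.5 mm) hangs hooked on the tips, never comes off, stands square across x at x = 75 mm, lowest point 35 mm below the origin. Origin: middle of the steel pivot block (34 x 24 x 12 mm), 71 mm above the bench at the start; z up.
- handles (a point): Where to squeeze, along y: midway between the handles, at half their height, 55 mm behind the pivot. Axes as pliers. Handles 8 mm thick, 16 mm tall, x = -30 to -108 mm, splayed 7 degrees each when open, parallel when squeezed; here 57 mm wide open, 43 mm squeezed, over the outer faces. 50 mm free below; the rest carries the pivot block and, at x = -98 mm, the handle ends.
- ring_mid (a point): Point of the pliers where the stub's axis belongs: middle of the fully spread ring's opening, x = 75 mm, y = 0, 16.8 mm below the pliers' origin, fixed to the pivot block. Axes as pliers; the stub goes through along x. Fully spread, the ring clears the stub by about 3 mm all round; its gap is at the top.
- lever_left (a joint): Squeeze of the pliers, rad: 0 handles open (ring closed, too small for the stub), about 0.13 fully squeezed against a stop (ring fully spread). Both handles and the ring move together, mirror-fashion. A spring opens them again: about 6 N on each handle starts them, 12 N holds them fully squeezed.
- reagent: Amber glass bottle, 60 mm across, 140 mm high; bystander. Origin under its centre.
- beaker: Glass beaker, 70 mm across, 90 mm high; bystander. Origin under its centre.
- flask: Round glass flask on a cork ring, 84 mm across, 150 mm high; bystander. Origin under its centre.
- driver: Screwdriver lying on the bench; bystander.
- carton: Small flat carton, 55 x 36 x 18 mm; bystander. Origin under its centre.
- jar: White lidded jar, 48 mm across, 60 mm high; bystander. Origin under its centre.
- rest: Dark wooden rest fixed to the bench that carries the pliers at the start: base 150 x 60 x 12 mm, post under the pivot block to 65 mm height, cross bar 94 mm wide under the handle ends. Origin: on the bench below the pivot block, axes as the pliers.
There are look-alikes about, which are no part of the job. What is shaped like the dish but green or purple is not meant. Leave any pink look-alike of the pliers alone.

How it is judged:
On the way, in this order (a step that is already met when the one before it is completed fails the run):
1. the dish stands on the bench in front of the stub, in line with it, let go (x of dish in the frame of stub_end between -0.1 and -0.05 m and y of dish in the frame of stub_end between -0.02 and 0.02 m and height (world z) of dish below 0.005 m and angle between dish's own z axis and vertical below 0.1 rad and contact force between the fingers and dish below 0.1 N and linear speed of dish below 0.02 m/s), for 0.2 s.
2. the ring is held spread in the pliers, in front of the stub's end and in line with it (x of ring_mid in the frame of stub_end between -0.12 and -0.002 m and y of ring_mid in the frame of stub_end between -0.006 and 0.006 m and z of ring_mid in the frame of stub_end between -0.006 and 0.006 m and value of joint lever_left above 0.1 rad and contact force between the fingers and pliers above 5 N and contact force between pliers and rest below 0.1 N), for 0.05 s.
3. the spread ring has gone over the stub's end (x of ring_mid in the frame of stub_end between 0.003 and 0.03 m and y of ring_mid in the frame of stub_end between -0.006 and 0.006 m and z of ring_mid in the frame of stub_end between -0.006 and 0.006 m and value of joint lever_left above 0.1 rad and contact force between the fingers and pliers above 5 N and contact force between pliers and rest below 0.1 N), for 0.05 s.
At the end, for the whole second after the job is handed in: Fingers squeeze the pliers (>5 N, >0.10 rad); ring_mid within 3 mm of the groove along the stub, 5 mm across it; square within 7 degrees; under 4 N on the stub; still, off the rest; dish upright on the bench, untouched, its middle 50 to 100 mm out from the stub's end, within 20 mm of its line (all of step 1 and x of ring_mid in the frame of groove between -0.003 and 0.003 m and y of ring_mid in the frame of groove between -0.005 and 0.005 m and z of ring_mid in the frame of groove between -0.005 and 0.005 m and angle between the x axis of pliers and the x axis of drive, either way round below 0.12 rad and value of joint lever_left above 0.1 rad and contact force between the fingers and pliers above 5 N and contact force between pliers and rest below 0.1 N and contact force between pliers and drive below 4 N and contact force between pliers and dish below 0.1 N and linear speed of pliers below 0.02 m/s); the arm keeps its last pose, push and grip.
It fails at once if the ring is let close on the stub (x of ring_mid in the frame of stub_end between 0.003 and 0.045 m and y of ring_mid in the frame of stub_end between -0.01 and 0.01 m and z of ring_mid in the frame of stub_end between -0.01 and 0.01 m and value of joint lever_left below 0.08 rad).
It fails at once if another thing on the bench is disturbed (distance of any of reagent, beaker, flask, driver, carton, jar from where it was at the start of the episode above 0.03 m).
It also fails if it takes over 51 s, if anything falls off the work surface, if the arm or the gripper's body presses on something with over 40 N, if the wrist force passes 120 N, or if a joint passes its speed limit or range.

## Robot

A 7-joint arm with a two-finger parallel gripper is mounted at the origin on the work surface. World frame = base frame: x ahead of the robot, y to its left, z up, the work surface at z = 0. Lengths are in m, angles in rad, forces in N, time in s.
With the tool pointing down it reaches from about 0.4 to 0.75 m from the base axis. Payload 19.5 kg.
Tool frame: the origin (TCP) lies on the mounting face of the last link; the fingertips stand 173 mm ahead of it and the grasp point (between the pads) lies 155 mm ahead of it (robot.nose_length is the distance from the TCP to the fingertips, in m); z points along the fingers, y is the line along which they close (so a half turn about z gives the same grasp; the last joint's range is limited). The gripper opens to 85 mm and grips with 20 to 120 N. Pads are 22 mm wide; open, the fingers measure 114 mm over their backs; the gripper's body (76 mm by 85 mm) begins 54 mm behind the grasp point. The pads swing forward as they close: fully open they stand 13 mm farther back than shut.
Start: joints at [-1.299, 0.707, -0.028, 1.485, 0.022, 0.951, -0.075], TCP at [0.177, 0.547, 0.405] pointing down, gripper open.
Joint ranges: [-2.71, 2.71], [-0.32, 2.16], [-1.57, 1.52], [0, 2.45], [-1.46, 4.6], [0, 2.02], [-2.83, 2.83]. Speed limits (rad/s): [1.89, 1.89, 2.57, 2.57, 3.01, 3.01, 3.01].

## Interface

Orientations are given as a unit quaternion [w, x, y, z].
In Python, from bench import robot gives the robot as it stands.
- The arm moves only by the tool step_arm, never from a script. Its argument "motion" is a list of rows, each a list of 6 numbers: the shift along the tool's x, y, z in cm, then the turn, a rotation vector about the tool's x, y, z in rad. In form: [[tx, ty, tz, rx, ry, rz], ...]. A call has 1 to 12 rows; each row shifts and turns the commanded pose from where the row before left it, along the tool's axes as they then stand; what a row does not reach is not made up. A row lasts 1/8 s, in which the tool goes at most 62.5 mm and 10.7 degrees, less where a joint would pass 70% of its speed; a pose out of reach is approached as far as the arm can. A call with a gripper value outside its range is refused whole. "fingers" is the opening, from 0 (shut) to 1 (fully open), set as the call begins (left out, the last holds). The fingers move at their own pace and stop on an object; "grip_force" is the grip in N (left out, the last holds). Time passes only in rows, so rows that do not move let the fingers close. It gives the time, the measured TCP pose, the force, the opening and the grip force at its end, in the units of the state.
- robot.state(): the state, without advancing time (a new reading comes with each control period).
- robot.get_image(name): name is "scene" or "top"; returns a dict with "image" (400x640x3 uint8, red, green, blue), "vfov" (degrees; the focal length in pixels is half the picture's height over the tangent of half this angle, whatever the lens; pixels are square), "cx", "cy" (the principal point, pixels), "extrinsics" (4x4, takes a point from world to camera coordinates). Camera axes: x right, y down, z forward; pixel columns grow to the right and rows downward; lengths in m; the calibration is good to about 2 mm. A picture is of the moment at which its call begins. There is no depth.
- robot.job_done(): hands the job in; it is judged then, once.
The state is a dict: "time": time; "joints": joint angles; "joint_vel": joint speeds; "effort": joint torques, N m; "tool_pos": TCP position; "tcp_rot": TCP orientation; "wrist_force": force on the tool from outside, world axes, zero at the start; "ft_torque": the same for the moment, N m; "opening": finger opening in m; "grip_force": force on a finger pad.
Only numpy, scipy, OpenCV 4.12 (cv2) and the standard library are available. Lean on these libraries where they do the work, as an engineer would, in place of code of your own. Each camera call takes 0.05 s, during which the arm holds its last target. There are 200 camera calls.

## Working session

There is one attempt and no reset: what is moved stays moved. The work goes in short steps, Python scripts to look and compute and a tool call to move; the robot and the scene stay as the last step left them, time stands still between calls to the robot, and variables do not carry over. Pictures are saved under pics/ and viewed, at most 10 in all, crops included, and the job is handed in when it is done.

Besides the shell and the picture viewer there is one more tool, called after ">>>" by a JSON object that holds its "name" and its "arguments". step_arm: Moves the arm, as the interface text tells. Its arguments: {"type":"object","properties":{"motion":{"type":"array"},"fingers":{"type":"number"},"grip_force":{"type":"number"}},"required":["motion"]}

```bash
mkdir -p pics
cat > h.py <<'E'
import numpy as np, cv2
from bench import robot
def grab(name,fn=None):
    d=robot.get_image(name)
    if fn: cv2.imwrite('pics/'+fn,d['image'][:,:,::-1])
    return d
def ray(d,u,v):
    f=d['image'].shape[0]/2/np.tan(np.radians(d['vfov'])/2)
    E=np.array(d['extrinsics']);R=E[:3,:3];t=E[:3,3]
    r=R.T@np.array([(u-d['cx'])/f,(v-d['cy'])/f,1]);return -R.T@t,r
def onz(d,u,v,z):
    c,r=ray(d,u,v);return c+r*(z-c[2])/r[2]
def proj(d,p):
    f=d['image'].shape[0]/2/np.tan(np.radians(d['vfov'])/2)
    E=np.array(d['extrinsics']);q=E[:3,:3]@np.array(p)+E[:3,3]
    return np.array([d['cx']+f*q[0]/q[2],d['cy']+f*q[1]/q[2]])
def tri(d1,p1,d2,p2):
    c1,r1=ray(d1,*p1);c2,r2=ray(d2,*p2)
    s=np.linalg.lstsq(np.c_[r1,-r2],c2-c1,rcond=None)[0]
    a,b=c1+s[0]*r1,c2+s[1]*r2
    return (a+b)/2,np.linalg.norm(a-b)
E
python3 - <<'E'
from h import *
for n in ('scene','top'):
    d=grab(n,n+'0.png'); c,r=ray(d,320,200); print(n,c,r,d['vfov'],d['cx'],d['cy'])
s=robot.state();print(s)
E
```

```text
scene [1.06302467 0.33170509 0.9619944 ] [-0.46254055 -0.36379976 -0.80853138] 48.3817297436244 321.22406797367853 201.36881028800346
top [ 0.45889137 -0.03705504  1.17319432] [ 0.10216188 -0.00141519 -0.99477945] 53.65970256900207 319.9058443232361 201.98311338151612
{'time': 0.1, 'joints': array([-1.29869553,  0.70703727, -0.02762191,  1.48492947,  0.02198759,
        0.95089121, -0.07551991]), 'joint_vel': array([-8.70895934e-04, -3.47458637e-03,  4.54754990e-05,  1.01296238e-03,
        5.17693418e-04, -9.66855297e-04, -2.48458854e-03]), 'effort': array([ 3.45403801e-03, -8.84269595e+01,  1.23768702e+00, -2.36447740e+01,
        1.72702357e-02,  5.06129436e-03,  7.14184807e-06]), 'tool_pos': array([0.17746215, 0.54686883, 0.40428145]), 'tcp_rot': array([-6.78928119e-05,  1.56269529e-01,  9.87714332e-01, -4.76929857e-04]), 'wrist_force': array([-0.56523149,  0.17423059,  0.21951095]), 'ft_torque': array([-0.01589688, -0.00886758,  0.01253906]), 'grip_force': 0.0, 'opening': 0.085749987794709}
```

View pics/scene0.png

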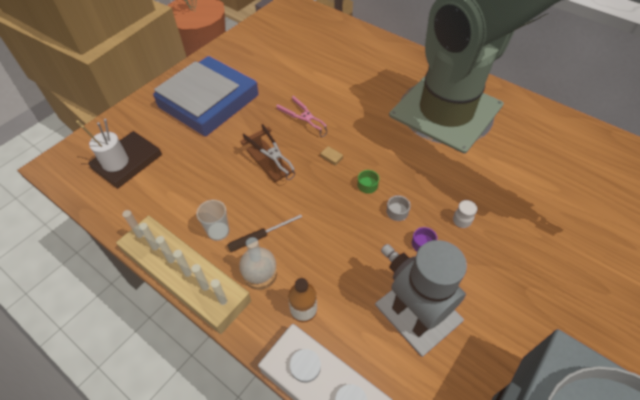

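View pics/top0.png

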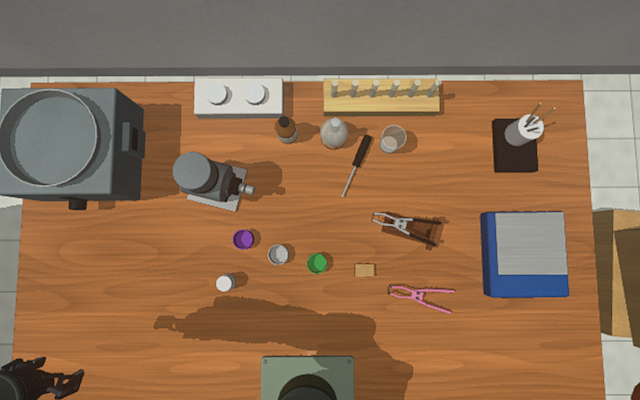

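The steel dish is at top (278,254) and scene (398,208). The stub's end is near top (252,188) and scene (386,249). The pliers are at top (400,225) and scene (272,155). I'll enlarge these.

Run:
```python
from h import *
S=cv2.imread('pics/scene0.png');T=cv2.imread('pics/top0.png')
def crop(I,x,y,w,h):return cv2.resize(I[y:y+h,x:x+w],(400,300),interpolation=cv2.INTER_CUBIC)
cv2.imwrite('pics/c1.png',np.vstack([np.hstack([crop(T,220,164,50,37.5.__int__()),crop(T,365,195,80,60)]),np.hstack([crop(S,370,230,60,45),crop(S,235,120,80,60)])]))
# dish rim by mask in top
d=grab('top')
hsv=cv2.cvtColor(d['image'],cv2.COLOR_RGB2HSV)
for n,(x,y,w,h) in dict(dish=(262,238,34,32)).items():
    m=(hsv[y:y+h,x:x+w,1]<70).astype(np.uint8)
    c=max(cv2.findContours(m,0,1)[0],key=cv2.contourArea); e=cv2.fitEllipse(c)
    u,v=e[0][0]+x,e[0][1]+y; print(n,u,v,e[1],onz(d,u,v,0.034),onz(d,u,v,.017))
d=grab('scene');hsv=cv2.cvtColor(d['image'],cv2.COLOR_RGB2HSV)
x,y,w,h=382,192,32,34
m=(hsv[y:y+h,x:x+w,1]<70).astype(np.uint8)
c=max(cv2.findContours(m,0,1)[0],key=cv2.contourArea); b=cv2.boundingRect(c);e=cv2.fitEllipse(c);print(b,e)
u,v=e[0][0]+x,e[0][1]+y;print(onz(d,u,v,.017))
```

```text
dish 277.6784610748291 254.33248138427734 (19.236244201660156, 20.078203201293945) [0.4203911  0.08301542 0.034     ] [0.41981657 0.08480721 0.017     ]
(5, 4, 23, 24) ((15.976907730102539, 15.391121864318848), (22.245258331298828, 23.91396141052246), 177.45176696777344)
[0.41856857 0.08160388 0.017     ]
```

View pics/c1.png

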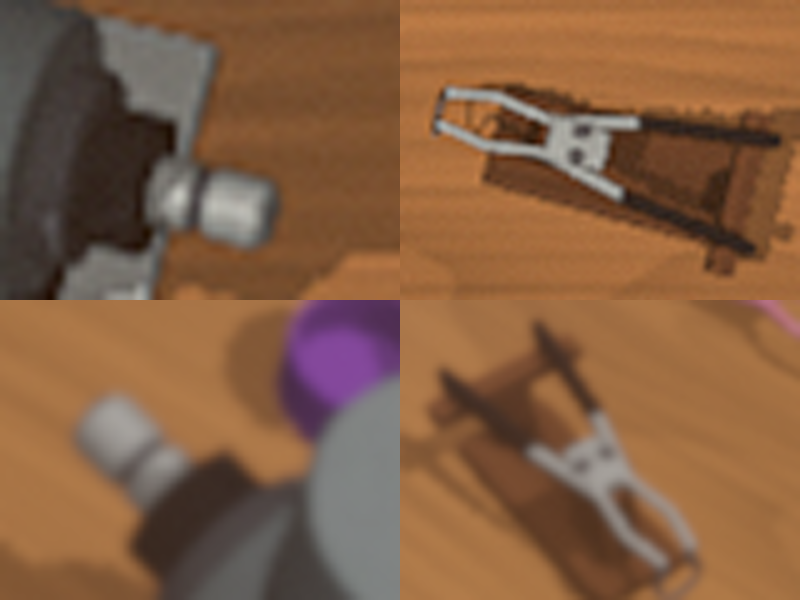

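Stub: groove at top tile (200,197) and scene tile (140,458), end at about (277,211). Pliers: handle ends at tile (378,140) and (352,250), pivot at about (180,145), and ring wire at (40,112).

Run:
```python
from h import *
T=robot.get_image('top');S=robot.get_image('scene')
def ft(X,Y,x0,y0,s,sy=None):return (x0+(X+.5)/s-.5,y0+(Y+.5)/(sy or s)-.5)
g=ft(200,197,220,164,8,300/37);gs=ft(140,158,370,230,6.667)
e=ft(277,211,220,164,8,300/37);es=ft(97,115,370,230,6.667)
print('groove z.115',onz(T,*g,.115),onz(S,*gs,.115),tri(T,g,S,gs))
print('end',onz(T,*e,.115),onz(S,*es,.115))
# pca of bright stub in top
h=cv2.cvtColor(T['image'],cv2.COLOR_RGB2HSV)
m=((h[...,1]<60)&(h[...,2]>115)).astype(np.uint8); w=np.zeros_like(m);w[180:197,238:258]=m[180:197,238:258]
for r in w[180:197,236:260]:print(''.join('.#'[k] for k in r))
ys,xs=np.nonzero(w);P=np.array([onz(T,x,y,.115)[:2] for x,y in zip(xs,ys)])
print(P.mean(0),np.linalg.svd(P-P.mean(0),full_matrices=False)[2][0])
p=ft(180,145,365,195,5);a=ft(378,140,365,195,5);b=ft(352,250,365,195,5)
A,B,C=onz(T,*a,.075),onz(T,*b,.075),onz(T,*p,.077);print('ends',A,B,np.linalg.norm(A-B),'pivot',C)
ps=ft(195,163,235,120,5);as_=ft(140,30,235,120,5);bs=ft(45,75,235,120,5)
print('scene',onz(S,*as_,.075),onz(S,*bs,.075),onz(S,*ps,.077))
print('ringtop tri-top',[onz(T,*ft(X,Y,365,195,5),.071) for X,Y in((46,92),(40,127),(150,122),(150,155))])
```

```text
groove z.115 [0.60146344 0.1648006  0.115     ] [0.59871442 0.15902151 0.115     ] (array([0.60142743, 0.16192078, 0.12176484]), np.float64(0.0036110908453540944))
end [0.59664508 0.13878342 0.115     ] [0.5936632  0.13922576 0.115     ]
........................
........................
........................
........................
........................
....##.#................
...#####..#####.........
...#####..#######.......
....####.########.......
....###..########.......
....###..########.......
.....##..########.......
.........#######........
...........#.###........
........................
........................
..#.....................
[0.59844292 0.16058462] [-0.20430342 -0.97890761]
ends [ 0.50699716 -0.37209498  0.075     ] [ 0.4463322  -0.35564025  0.075     ] 0.062856943807317 pivot [ 0.50466681 -0.26163599  0.077     ]
scene [ 0.44886715 -0.35312371  0.075     ] [ 0.50674948 -0.37144358  0.075     ] [ 0.50696261 -0.26121527  0.077     ]
ringtop tri-top [array([ 0.53486577, -0.1887246 ,  0.071     ]), array([ 0.51532411, -0.18502453,  0.071     ]), array([ 0.5178197 , -0.24644359,  0.071     ]), array([ 0.49943189, -0.24601712,  0.071     ])]
```

>>> {"name": "step_arm", "arguments": {"motion": [[0, 0, 0, 0, 0, 0.18], [0, 0, 0, 0, 0, 0.18], [0, 0, 0, 0, 0, 0.18], [0, 0, 0, 0, 0, 0.18], [0, 0, 0, 0, 0, 0.18], [0, 0, 0, 0, 0, 0.18], [0, 0, 0, 0, 0, 0.18], [0, 0, 0, 0, 0, 0.18], [0, 0, 0, 0, 0, 0.026]], "fingers": 1, "grip_force": 60}}

```text
time: 1.42
tool_pos: [0.1772, 0.547, 0.4045]
tcp_rot: [0.0, 0.777, 0.629, -0.0]
wrist_force: [-0.0, 0.1, -0.7]
opening: 0.0855
grip_force: 0.0
```

>>> {"name": "step_arm", "arguments": {"motion": [[-4, 3.3, 0, 0, 0, 0], [-4, 3.3, 0, 0, 0, 0], [-4, 3.3, 0, 0, 0, 0], [-4, 3.3, 0, 0, 0, 0], [-4, 3.3, 0, 0, 0, 0], [-4, 3.3, 0, 0, 0, 0], [-4, 3.3, 0, 0, 0, 0], [-4, 3.3, 0, 0, 0, 0], [-4, 3.3, 0, 0, 0, 0], [-4, 3.3, 1, 0, 0, 0], [0, 0, 5, 0, 0, 0], [0, 0, 0, 0, 0, 0]]}}

```text
time: 2.92
tool_pos: [0.417, 0.0868, 0.3433]
tcp_rot: [-0.001, 0.776, 0.63, -0.002]
wrist_force: [0.2, -0.1, 1.2]
opening: 0.0856
grip_force: 0.0
```

```bash
cat >> h.py <<'E'
from scipy.spatial.transform import Rotation as Ro
def toolR():
    q=robot.state()['tcp_rot'];return Ro.from_quat([q[1],q[2],q[3],q[0]])
def go(p,yawx=None):
    s=robot.state();R=toolR();M=R.as_matrix()
    print('t',s['time'],'pos',s['tool_pos'].round(4),'yaw tool x',np.degrees(np.arctan2(M[1,0],M[0,0])).round(2),'down',M[:,2].round(4),'F',s['wrist_force'].round(1),'open',s['opening'],'grip',s['grip_force'])
    d=M.T@(np.array(p)-s['tool_pos']); print('shift cm',(100*d).round(2))
    if yawx is not None:
        y=np.radians(yawx);G=np.array([[np.cos(y),np.sin(y),0],[np.sin(y),-np.cos(y),0],[0,0,-1]])
        print('turn',(R.inv()*Ro.from_matrix(G)).as_rotvec().round(4))
E
python3 - <<'E'
from h import *
go([.4195,.083,.178],78)
T=grab('top');I=T['image']
# baseplate right edge, table-level
cv2.imwrite('pics/c2.png',cv2.resize(I[140:270,165:305][:,:,::-1],(800,743),interpolation=cv2.INTER_CUBIC)[:600])
E
```

```text
t 2.925 pos [0.417  0.0868 0.3433] yaw tool x 78.14 down [-4.3e-03 -9.0e-04 -1.0e+00] F [ 0.2 -0.1  1.2] open 0.08560153591774006 grip 0.0
shift cm [-0.29  0.39 16.53]
turn [-0.0041  0.0018  0.0025]
```

View pics/c2.png

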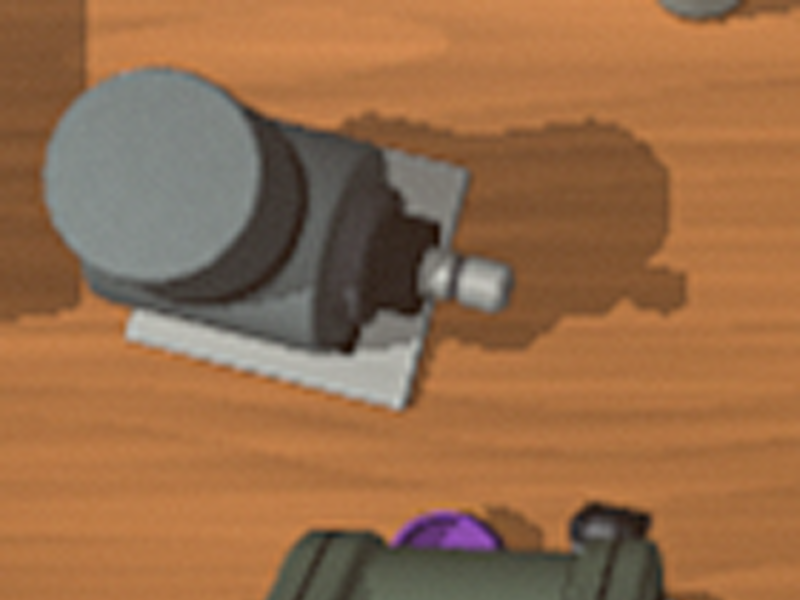

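The plate's corners are at crop (467,172), (405,408) and (127,337). They give the drive's yaw, and the midpoint of the end edge gives its line.

Run:
```python
from h import *
T=robot.get_image('top');s=800/140
f=lambda X,Y,z:onz(T,165+(X+.5)/s-.5,140+(Y+.5)/s-.5,z)
for z in(0.0,.012):
    a,b,c=f(467,172,z),f(405,408,z),f(127,337,z)
    g=lambda v:np.degrees(np.arctan2(v[1],v[0]))
    print(z,a,b,c,'edge angles',g(a-b)+90,g(c-b),'mid',(a+b)/2,np.linalg.norm(a-b))
# stub side edges (axis = mid of the silhouette) 
a=f(450,278,.115);e=f(512,290,.115);print(a,e,g(a-e))
```

```text
0.0 [0.67198519 0.18223318 0.        ] [0.54772515 0.21284816 0.        ] [0.58557807 0.35853413 0.        ] edge angles 76.15922144840681 75.43515466356567 mid [0.60985517 0.19754067 0.        ] 0.12797591365837904
0.012 [0.66980556 0.17999019 0.012     ] [0.54681652 0.21029203 0.012     ] [0.58428225 0.35448785 0.012     ] edge angles 76.1592214484068 75.43515466356568 mid [0.60831104 0.19514111 0.012     ] 0.12666691399673521
[0.6004477  0.16809063 0.115     ] [0.59460008 0.13876028 0.115     ] 78.72471614228824
```

>>> {"name": "step_arm", "arguments": {"motion": [[-0.3, 0.4, 5, 0, 0, 0], [0, 0, 5, 0, 0, 0], [0, 0, 4, 0, 0, 0], [0, 0, 1.5, 0, 0, 0], [0, 0, 1, 0, 0, 0], [0, 0, 0, 0, 0, 0]]}}

```text
time: 3.78
tool_pos: [0.4229, 0.0842, 0.1815]
tcp_rot: [-0.0, 0.777, 0.63, -0.001]
wrist_force: [-0.1, -0.1, 0.3]
opening: 0.0855
grip_force: 0.0
```

>>> {"name": "step_arm", "arguments": {"motion": [[0, 0, 0, 0, 0, 0], [0, 0, 0, 0, 0, 0], [0, 0, 0, 0, 0, 0], [0, 0, 0, 0, 0, 0], [0, 0, 0, 0, 0, 0], [0, 0, 0, 0, 0, 0]], "fingers": 0, "grip_force": 30}}

```text
time: 4.53
tool_pos: [0.4226, 0.0839, 0.1816]
tcp_rot: [-0.0, 0.777, 0.63, -0.001]
wrist_force: [-1.1, 0.2, 13.6]
opening: 0.056
grip_force: 29.3
```

>>> {"name": "step_arm", "arguments": {"motion": [[0, 0, -2, 0, 0, 0], [0, 0, -2, 0, 0, 0], [0.3, 3, 0, 0, 0, 0], [0.3, 3, 0, 0, 0, 0], [0.3, 3.5, 0, 0, 0, 0], [0.3, 3.5, 0, 0, 0, 0], [0.2, 2.5, 0, 0, 0, 0], [0, 0, 1.5, 0, 0, 0], [0, 0, 1.5, 0, 0, 0], [0, 0, 0, 0, 0, 0], [0, 0, 0, 0, 0, 0]]}}

```text
time: 5.9
tool_pos: [0.5769, 0.0653, 0.1907]
tcp_rot: [-0.001, 0.777, 0.63, -0.001]
wrist_force: [-0.0, 0.2, -0.8]
opening: 0.0559
grip_force: 34.0
```

Run:
```python
from h import *
go([.5768,.066,.1815],78.14)
```

```text
t 5.9 pos [0.5769 0.0653 0.1907] yaw tool x 78.03 down [-2.5e-03 -6.0e-04 -1.0e+00] F [-0.   0.2 -0.8] open 0.05592296539849685 grip 34.01885353960097
shift cm [ 0.06 -0.02  0.92]
turn [-0.0023  0.0011 -0.002 ]
```

>>> {"name": "step_arm", "arguments": {"motion": [[0, 0, 0.5, 0, 0, 0], [0, 0, 0.4, 0, 0, 0], [0, 0, 0, 0, 0, 0], [0, 0, 0, 0, 0, 0]]}}

```text
time: 6.4
tool_pos: [0.577, 0.0653, 0.1813]
tcp_rot: [-0.001, 0.777, 0.629, -0.001]
wrist_force: [-0.1, -1.0, -0.1]
opening: 0.0558
grip_force: 34.4
```

>>> {"name": "step_arm", "arguments": {"motion": [[0, 0, 0, 0, 0, 0], [0, 0, 0, 0, 0, 0], [0, 0, 0, 0, 0, 0], [0, 0, 0, 0, 0, 0], [0, 0, 0, 0, 0, 0]], "fingers": 1}}

```text
time: 7.02
tool_pos: [0.577, 0.0653, 0.1814]
tcp_rot: [-0.001, 0.777, 0.629, -0.001]
wrist_force: [-0.3, -0.4, 0.4]
opening: 0.0856
grip_force: 0.0
```

>>> {"name": "step_arm", "arguments": {"motion": [[0, 0, -2, 0, 0, 0], [0, 0, -5, 0, 0, 0], [0, 0, -5, 0, 0, 0], [-4, 0, 0, 0, 0, 0], [-5, 0, 0, 0, 0, 0], [-5, 0, 0, 0, 0, 0], [-5, -1, 0, 0, 0, 0], [-5, -1, 0, 0, 0, 0], [-5, -1, 0, 0, 0, 0], [0, 0, 0, 0, 0, 0]]}}

```text
time: 8.28
tool_pos: [0.4861, -0.2156, 0.3032]
tcp_rot: [0.0, 0.779, 0.627, -0.002]
wrist_force: [0.9, 0.7, 0.7]
opening: 0.0859
grip_force: 0.0
```

Run:
```python
from h import *
go([.4911,-.3146,.30],75)
T=grab('top');I=T['image'];h=cv2.cvtColor(I,cv2.COLOR_RGB2HSV)
S=grab('scene')
u,v=proj(T,[.5768,.066,.034]);print(u,v)
a=I[int(v)-65:int(v)+65,int(u)-86:int(u)+87]
u,v=proj(S,[.5768,.066,.034]);b=S['image'][int(v)-65:int(v)+65,int(u)-86:int(u)+87]
cv2.imwrite('pics/c3.png',np.vstack([cv2.resize(k,(400,300),interpolation=cv2.INTER_CUBIC) for k in(a,b)])[:,:,::-1])
u,v=map(int,proj(T,[.5768,.066,.034]));x,y=u-14,v-14
m=(h[y:y+29,x:x+29,1]<70).astype(np.uint8);c=max(cv2.findContours(m,0,1)[0],key=cv2.contourArea);e=cv2.fitEllipse(c)
print(e,onz(T,e[0][0]+x,e[0][1]+y,.034))
```

```text
t 8.275 pos [ 0.4861 -0.2156  0.3032] yaw tool x 77.7 down [-0.0021 -0.0026 -1.    ] F [0.9 0.7 0.7] open 0.08592521152555255 grip 0.0
shift cm [-9.57  2.6   0.34]
turn [-0.0014  0.003   0.0471]
283.85407762904674 199.8566861383117
((15.55185317993164, 15.467290878295898), (19.198715209960938, 19.743852615356445), 131.5480499267578) [0.57501293 0.06397253 0.034     ]
```

View pics/c3.png

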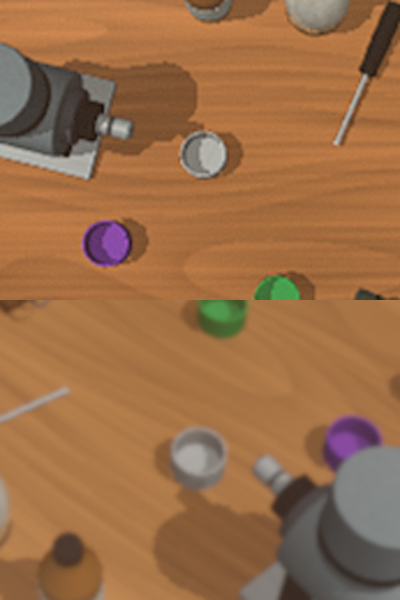

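The dish stands upright at (0.575, 0.064), about 77 mm out and in line with the stub. Next, the pliers.

>>> {"name": "step_arm", "arguments": {"motion": [[-4, 1.1, 0, 0, 0, 0], [-4, 1.1, 0, 0, 0, 0], [-1.6, 0.4, 0, 0, 0, 0.047], [0, 0, 4, 0, 0, 0], [0, 0, 2, 0, 0, 0], [0, 0, 1, 0, 0, 0], [0, 0, 1, 0, 0, 0], [0, 0, 0, 0, 0, 0]]}}

```text
time: 9.38
tool_pos: [0.4932, -0.3112, 0.2217]
tcp_rot: [-0.001, 0.792, 0.611, -0.001]
wrist_force: [0.1, -0.8, -0.1]
opening: 0.0857
grip_force: 0.0
```

Run:
```python
from h import *
go([.4911,-.3146,.222],75)
```

```text
t 9.375 pos [ 0.4932 -0.3112  0.2217] yaw tool x 75.34 down [-2.7e-03 -4.0e-04 -1.0e+00] F [ 0.1 -0.8 -0.1] open 0.08571619487575734 grip 0.0
shift cm [-0.39 -0.12 -0.02]
turn [-0.0025  0.0011  0.006 ]
```

>>> {"name": "step_arm", "arguments": {"motion": [[-0.3, -0.1, 0, 0, 0, 0], [0, 0, 0, 0, 0, 0], [0, 0, 0, 0, 0, 0], [0, 0, 0, 0, 0, 0], [0, 0, 0, 0, 0, 0], [0, 0, 0, 0, 0, 0], [0, 0, 0, 0, 0, 0]], "fingers": 0, "grip_force": 60}}

```text
time: 10.25
tool_pos: [0.4916, -0.315, 0.2233]
tcp_rot: [0.001, 0.792, 0.611, -0.001]
wrist_force: [-1.8, -1.8, 17.2]
opening: 0.0399
grip_force: 59.5
```

>>> {"name": "step_arm", "arguments": {"motion": [[0, 0, -1, 0, 0, 0], [0, 0, -2, 0, 0, 0], [0, 0, -2, 0, 0, 0], [0, 0, -2, 0, 0, 0], [0, 0, 0, 0, 0, 0], [0, 0, 0, 0, 0, 0]]}}

```text
time: 11.0
tool_pos: [0.4914, -0.3139, 0.2913]
tcp_rot: [-0.001, 0.792, 0.611, -0.001]
wrist_force: [0.4, 0.2, -2.4]
opening: 0.0402
grip_force: 61.2
```

Run:
```python
from h import *
go([.4911,-.3146,.287],76)
T=grab('top');S=grab('scene')
a=T['image'][170:260,360:460];b=S['image'][95:185,220:320]
cv2.imwrite('pics/c4.png',np.hstack([cv2.resize(k,(400,360),interpolation=cv2.INTER_CUBIC) for k in(a,b)])[:,:,::-1])
```

```text
t 11.0 pos [ 0.4914 -0.3139  0.2913] yaw tool x 75.34 down [-3.e-03 -1.e-04 -1.e+00] F [ 0.4  0.2 -2.4] open 0.040216526657863724 grip 61.184173822402954
shift cm [-0.07 -0.01  0.43]
turn [-0.0029  0.0009 -0.0116]
```

View pics/c4.png

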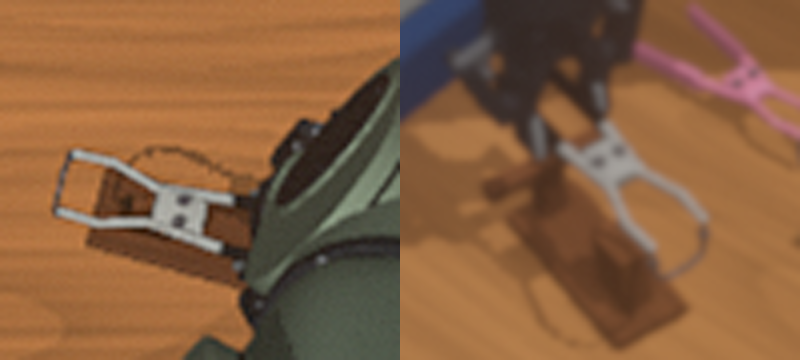

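Squeezed and lifted. In the top tile the tips are at (73,153) and (57,213), with pivot holes at (183,200) and (180,221). In the scene tile the tips are at (248,258) and (305,217), with holes at (199,162) and (217,149).

Run:
```python
from h import *
T=robot.get_image('top');S=robot.get_image('scene')
ft=lambda X,Y:(360+(X+.5)/4-.5,170+(Y+.5)/4-.5)
fs=lambda X,Y:(220+(X+.5)/4-.5,95+(Y+.5)/4-.5)
r={}
for n,a,b in(('tA',(73,153),(248,258)),('tB',(57,213),(305,217)),('hA',(183,200),(199,162)),('hB',(180,221),(217,149))):
    r[n]=tri(T,ft(*a),S,fs(*b));print(n,r[n][0].round(4),r[n][1].round(4), onz(T,*ft(*a),.139).round(4))
t=(r['tA'][0]+r['tB'][0])/2;h=(r['hA'][0]+r['hB'][0])/2
print(t,h,t-h)
s=robot.state()['tool_pos'];M=toolR().as_matrix();print('in tool',M.T@(t-s),M.T@(h-s))
to=np.array([onz(T,*ft(*a),.139) for a in((73,153),(57,213),(183,200),(180,221))])
d=(to[0]+to[1])/2-(to[2]+to[3])/2;print(d,np.degrees(np.arctan2(d[1],d[0])))
```

```text
tA [ 0.5452 -0.1929  0.1306] 0.0032 [ 0.5436 -0.1903  0.139 ]
tB [ 0.505  -0.1799  0.1416] 0.0028 [ 0.5043 -0.1791  0.139 ]
hA [ 0.5126 -0.2609  0.146 ] 0.0018 [ 0.5124 -0.2617  0.139 ]
hB [ 0.4987 -0.2579  0.1483] 0.0014 [ 0.4987 -0.2594  0.139 ]
[ 0.52508476 -0.18639034  0.13609717] [ 0.5056519  -0.25944397  0.14716407] [ 0.01943286  0.07305364 -0.0110669 ]
in tool [0.13214901 0.00069675 0.15500491] [0.0565451  0.00036418 0.14401016]
[0.01840049 0.07582901 0.        ] 76.3603773676716
```

>>> {"name": "step_arm", "arguments": {"motion": [[2, -0.2, 0, 0, 0, -0.012], [4, -0.2, 0, 0, 0, 0], [4.5, -0.2, 0, 0, 0, 0], [4.5, -0.2, 0, 0, 0, 0], [4.5, -0.2, 0, 0, 0, 0], [4, -0.2, 0, 0, 0, 0], [3, -0.1, 0, 0, 0, 0], [2, 0, 0, 0, 0, 0], [0.5, 0, 0, 0, 0, 0], [0, 0, 0, 0, 0, 0], [0, 0, 0, 0, 0, 0]]}}

```text
time: 12.58
tool_pos: [0.549, -0.0304, 0.2915]
tcp_rot: [-0.0, 0.788, 0.615, -0.001]
wrist_force: [-0.2, -0.4, -1.5]
opening: 0.0396
grip_force: 61.3
```

Run:
```python
from h import *
go([.5536,-.0269,.284],76)
T=grab('top');S=grab('scene')
u,v=map(int,proj(T,[.585,.09,.13]));print(u,v);a=T['image'][v-30:v+30,u-40:u+40]
u2,v2=map(int,proj(S,[.585,.09,.13]));print(u2,v2);b=S['image'][v2-30:v2+30,u2-40:u2+40]
cv2.imwrite('pics/c5.png',np.vstack([cv2.resize(k,(400,300),interpolation=cv2.INTER_CUBIC) for k in(a,b)])[:,:,::-1])
```

```text
t 12.575 pos [ 0.549  -0.0304  0.2915] yaw tool x 75.96 down [-2.6e-03 -9.0e-04 -1.0e+00] F [-0.2 -0.4 -1.5] open 0.03955523425263643 grip 61.26706838607788
shift cm [0.45 0.36 0.75]
turn [-0.0023  0.0015 -0.0007]
271 193
368 228
```

View pics/c5.png

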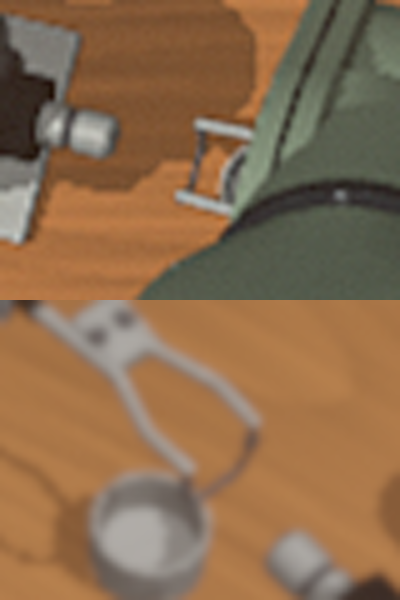

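Run:
```python
from h import *
T=robot.get_image('top');S=robot.get_image('scene')
tt=lambda p:((proj(T,p)-[231,163]+.5)*5-.5).round(0)
ss=lambda p:((proj(S,p)-[328,198]+.5)*5-.5+[0,300]).round(0)
s=robot.state()['tool_pos'];M=toolR().as_matrix();x=M[:,0].copy();x[2]=0;x/=np.linalg.norm(x);y=np.array([-x[1],x[0],0]);z=np.array([0,0,1])
c=s+.131*x;c[2]=s[2]-.1523-.0168;print('ring',c)
for n,p in dict(bot=c-.01675*z,mid=c,yp=c+.01675*y,ym=c-.01675*y,top=c+.01675*z,tA=c+.0168*z-.02*y,tB=c+.0168*z+.02*y,pivot=c-.075*x+.0228*z).items():print(n,tt(p),ss(p))
e=np.array([.595,.139,.115])
for n,p in dict(end=e,top=e+.0105*z,bot=e-.0105*z,yp=e+.0105*y,ym=e-.0105*y,g=e+.024*x,gt=e+.024*x+.01*z,gyp=e+.024*x+.01*y,gym=e+.024*x-.01*y,col=e+.04*x).items():print(n,tt(p),ss(p))
# measured tips
ft=lambda X,Y:(231+(X+.5)/5-.5,163+(Y+.5)/5-.5)
fs=lambda X,Y:(328+(X+.5)/5-.5,198+(Y-300+.5)/5-.5)
for a,b in(((203,125),(192,472)),((183,195),(258,425)),((72,130),(320,575)),((115,138),(275,555))):print(tri(T,ft(*a),S,fs(*b)))
```

```text
ring [0.58087312 0.09708481 0.1224355 ]
bot [197. 166.] [217. 487.]
mid [193. 162.] [220. 468.]
yp [185. 192.] [248. 448.]
ym [201. 132.] [192. 488.]
top [189. 158.] [223. 447.]
tA [199. 122.] [189. 471.]
tB [180. 195.] [257. 423.]
pivot [327. 191.] [112. 330.]
end [118. 138.] [281. 548.]
top [114. 135.] [283. 536.]
bot [121. 140.] [278. 560.]
yp [113. 157.] [298. 535.]
ym [122. 119.] [263. 561.]
g [ 74. 127.] [319. 586.]
gt [ 71. 125.] [322. 574.]
gyp [ 70. 145.] [335. 573.]
gym [ 79. 110.] [302. 599.]
col [ 46. 120.] [345. 612.]
(array([0.59844161, 0.0913937 , 0.13575825]), np.float64(0.002305043303915246))
(array([0.56123045, 0.10135577, 0.13713401]), np.float64(0.0019815422615750227))
(array([0.59897156, 0.16177018, 0.12119749]), np.float64(0.0014690808062713414))
(array([0.59632748, 0.13953215, 0.11102995]), np.float64(0.0033913066677459754))
```

>>> {"name": "step_arm", "arguments": {"motion": [[0, 0.2, 0.3, 0, 0, 0], [0, 0.16, 0.35, 0, 0, 0], [1, 0, 0, 0, 0, 0], [1, 0, 0, 0, 0, 0], [0.7, 0, 0, 0, 0, 0], [0, 0, 0, 0, 0, 0], [0, 0, 0, 0, 0, 0]]}}

```text
time: 13.65
tool_pos: [0.5592, -0.0045, 0.285]
tcp_rot: [-0.0, 0.788, 0.616, -0.001]
wrist_force: [0.9, -0.1, -2.3]
opening: 0.0399
grip_force: 61.3
```

```bash
cat > chk.py <<'E'
from h import *
import sys
e=np.array([.595,.139,.115])
T=grab('top');S=grab('scene')
(u,v),(u2,v2)=[proj(k,e).astype(int) for k in(T,S)]
a=T['image'][v-19:v+20,u-26:u+26];b=S['image'][v2-19:v2+20,u2-26:u2+26]
print('origins',u-26,v-19,u2-26,v2-19)
cv2.imwrite('pics/'+sys.argv[1],np.hstack([cv2.resize(k,(416,312),interpolation=cv2.INTER_CUBIC) for k in(a,b)])[:,:400*2][:,:,::-1][:, :800])
s=robot.state()['tool_pos'];M=toolR().as_matrix();x=M[:,0].copy();x[2]=0;x/=np.linalg.norm(x);y=np.array([-x[1],x[0],0]);z=np.array([0,0,1])
c=s+.131*x;c[2]=s[2]-.1523-.0168;print('ring',c)
go([0,0,0])
f=lambda p:(((proj(T,p)-[u-26,v-19]+.5)*8-.5).round(0),((proj(S,p)-[u2-26,v2-19]+.5)*8-.5).round(0)+[416,0])
for n,p in dict(tA=c+.0168*z-.02*y,tB=c+.0168*z+.02*y,bot=c-.01675*z,yp=c+.01675*y,ym=c-.01675*y,end=e,eyp=e+.0105*y,eym=e-.0105*y,gyp=e+.024*x+.01*y,gym=e+.024*x-.01*y).items():print(n,*f(p))
E
python3 chk.py c6.png
```

```text
origins 228 171 357 228
ring [0.59087228 0.12254152 0.11588871]
t 13.75 pos [ 0.5592 -0.0046  0.285 ] yaw tool x 75.99 down [-2.5e-03 -7.0e-04 -1.0e+00] F [-0.1 -0.3 -1.5] open 0.039581704627400544 grip 61.2646758556366
shift cm [-13.05 -54.3   28.64]
tA [268. 104.] [543. 121.]
tB [238. 221.] [651.  42.]
bot [268. 175.] [585. 144.]
yp [248. 217.] [636.  81.]
ym [273. 121.] [546. 146.]
end [212. 157.] [633. 157.]
eyp [204. 187.] [661. 136.]
eym [220. 127.] [605. 178.]
gyp [136. 169.] [721. 197.]
gym [151. 112.] [667. 238.]
```

View pics/c6.png

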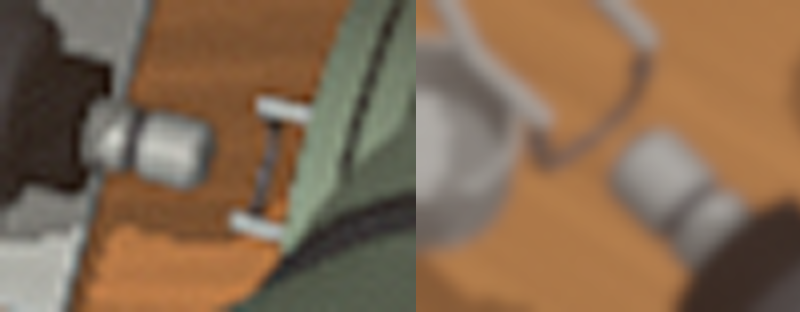

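The ring lines up with the stub's axis within about 1 mm in the top view, so I'll advance slowly and watch the force.

>>> {"name": "step_arm", "arguments": {"motion": [[0.6, 0, 0, 0, 0, 0], [0.6, 0, 0, 0, 0, 0], [0.6, 0, 0, 0, 0, 0], [0.6, 0, 0, 0, 0, 0], [0, 0, 0, 0, 0, 0], [0, 0, 0, 0, 0, 0]]}}

```text
time: 14.5
tool_pos: [0.565, 0.0189, 0.2849]
tcp_rot: [-0.0, 0.788, 0.616, -0.001]
wrist_force: [-0.5, 0.2, -1.5]
opening: 0.04
grip_force: 61.3
```

>>> {"name": "step_arm", "arguments": {"motion": [[0.5, 0, 0, 0, 0, 0], [0.5, 0, 0, 0, 0, 0], [0.4, 0, 0, 0, 0, 0], [0.4, 0, 0, 0, 0, 0], [0, 0, 0, 0, 0, 0], [0, 0, 0, 0, 0, 0], [0, 0, 0, 0, 0, 0]]}}

```text
time: 15.38
tool_pos: [0.5694, 0.0363, 0.2849]
tcp_rot: [-0.0, 0.788, 0.616, -0.001]
wrist_force: [-0.8, -0.1, -1.7]
opening: 0.0399
grip_force: 61.3
```

```bash
python3 chk.py c7.png
```

```text
origins 228 171 357 228
ring [0.60104306 0.16351992 0.11584596]
t 15.475 pos [0.5694 0.0364 0.2849] yaw tool x 76.01 down [-2.4e-03 -6.0e-04 -1.0e+00] F [ 0.6 -0.9 -2.1] open 0.04003933892874005 grip 61.263917684555054
shift cm [-17.27 -54.31  28.63]
tA [145.  75.] [651. 230.]
tB [114. 191.] [760. 147.]
bot [149. 146.] [690. 249.]
yp [127. 187.] [743. 185.]
ym [152.  91.] [653. 253.]
end [212. 157.] [633. 157.]
eyp [204. 187.] [661. 136.]
eym [220. 127.] [605. 178.]
gyp [136. 169.] [721. 197.]
gym [151. 112.] [667. 238.]
```

View pics/c7.png

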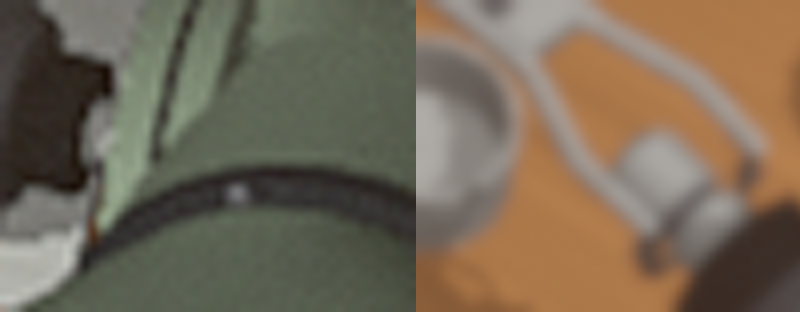

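Run:
```python
from h import *
from scipy.ndimage import map_coordinates as mc
T=robot.get_image('top');S=robot.get_image('scene')
I=cv2.imread('pics/c6.png').astype(float)
J=cv2.imread('pics/c7.png').astype(float)
to=lambda p:(proj(T,p)-[228,171]+.5)*8-.5
so=lambda p:(proj(S,p)-[357,228]+.5)*8-.5+[416,0]
e=np.array([.595,.139,.115]);x=np.array([.242,.970,0]);y=np.array([-.97,.242,0]);z=np.array([0,0,1])
k=np.arange(-.022,.042,.001)
def prof(im,f,off,ks,w):
    out=[]
    for t in ks:
        P=np.array([f(e+t*x+off+q*y) for q in w]);out.append(np.mean([mc(im[...,c],[P[:,1],P[:,0]],order=1).mean() for c in range(3)]))
    return np.round(out).astype(int)
w=np.linspace(-.005,.005,5)
# band seen on top of surface r~.011
print('mm',(k*1000).astype(int).tolist())
print('top',prof(I,to,.011*z,k,w).tolist())
print('scn',prof(I,so,.008*z-.008*y,k,w*.8).tolist())
print('scn7',prof(J,so,.008*z-.008*y,k,w*.8).tolist())
# wire in top view before advance: ring near t=-17, wire line near z .105..0.12 -> sample at z center
print('wire',prof(I,to,0*z,k[:20],np.linspace(-.012,.012,9)).tolist())
for q in(-.012,-.006,0,.006,.012):print(q,prof(I,to,0*z,k[:20],[q]).tolist())
```

```text
mm [-22, -20, -19, -18, -17, -16, -15, -14, -13, -12, -11, -10, -9, -8, -7, -6, -5, -4, -3, -2, -1, 0, 0, 1, 2, 3, 4, 5, 6, 7, 8, 9, 10, 11, 12, 13, 14, 15, 16, 17, 18, 19, 20, 21, 22, 23, 24, 25, 26, 27, 28, 29, 30, 31, 32, 33, 34, 35, 36, 37, 38, 39, 40, 41]
top [85, 88, 91, 91, 88, 85, 84, 85, 86, 87, 88, 87, 87, 87, 88, 89, 89, 86, 82, 78, 73, 70, 74, 84, 101, 120, 139, 155, 166, 173, 175, 174, 173, 171, 171, 172, 172, 172, 173, 175, 177, 176, 171, 161, 142, 114, 87, 72, 76, 95, 121, 144, 161, 168, 165, 154, 142, 133, 127, 125, 124, 120, 112, 95]
scn [129, 128, 127, 125, 124, 124, 123, 123, 122, 120, 118, 115, 112, 110, 110, 111, 114, 116, 119, 120, 121, 122, 123, 125, 128, 131, 133, 135, 136, 137, 137, 137, 137, 137, 137, 137, 137, 137, 136, 135, 132, 127, 119, 110, 101, 95, 93, 96, 101, 107, 112, 115, 116, 116, 115, 112, 108, 100, 91, 79, 67, 57, 51, 48]
scn7 [140, 140, 139, 138, 138, 137, 136, 136, 135, 134, 133, 132, 131, 131, 130, 129, 129, 128, 128, 128, 128, 128, 129, 130, 133, 136, 139, 141, 143, 143, 144, 145, 145, 145, 145, 145, 145, 144, 143, 142, 138, 133, 125, 115, 105, 97, 94, 95, 101, 107, 112, 115, 116, 116, 115, 112, 108, 101, 91, 79, 67, 57, 51, 48]
wire [82, 80, 80, 82, 85, 88, 88, 86, 86, 86, 87, 87, 88, 88, 88, 88, 88, 89, 89, 87]
-0.012 [82, 79, 75, 73, 76, 82, 89, 91, 89, 88, 85, 84, 84, 86, 89, 90, 90, 89, 88, 87]
-0.006 [85, 86, 89, 92, 94, 93, 90, 87, 86, 87, 88, 89, 91, 92, 92, 91, 91, 92, 91, 90]
0 [78, 79, 81, 85, 90, 93, 92, 89, 87, 87, 86, 86, 85, 84, 83, 84, 86, 87, 87, 86]
0.006 [84, 83, 82, 83, 84, 84, 81, 79, 81, 85, 88, 88, 88, 88, 86, 85, 84, 85, 84, 83]
0.012 [74, 67, 66, 69, 75, 81, 84, 82, 81, 81, 83, 85, 87, 88, 90, 91, 91, 91, 92, 92]
```

```bash
python3 -c "
from h import *
s=robot.state();print(s['wrist_force'],s['joint_vel'].round(4),s['grip_force']);print(robot.job_done())"
```

```text
[-0.06639076 -0.02443179 -1.71023492] [-0.001  -0.0011  0.0007  0.002   0.0001  0.0019  0.0005] 61.26369595527649
the job is handed in; nothing more can be done
None
```

I handed the job in at about 15.5 s of the 51 s allowed; no verdict came back. By my measurements, the dish stands upright about 77 mm out from the stub's end and in line with it. The pliers are held squeezed at about 61 N, with the spread ring within about 1 mm of the groove along the stub and no contact force showing.

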